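Zero the bench scale with its two red keys

TASK

Zero the packing scale: press the two red keys fully down at the same time, one fingertip on each, keep both down for at least three seconds, then let both go and move clear. Never push one red key down without the other, do not press the yellow or blue key, and do not touch the weighing pan. Grasp and lift nothing: leave the check weight, the jar and the loose lid where they are.

Things in the scene. Friction and masses are not known exactly. Their poses are not given: they have to be found in the camera images.
- keypad_mid (a point): centre of the keypad, on the scale's level deck 70 mm above the table. Four keys stand in a square around it, each 25 mm off along x and along y; which key has which corner changes, so the red pair is 50 mm apart (side by side) or 71 mm (diagonal), centre to centre. Axes: x level, towards the weighing pan; y level, towards the black display; z up
- scale: white bench scale, fixed, 350 mm along its x and 300 mm along its y, with a low deck (70 mm above the table, 130 mm along x) on its -x side facing the robot; keys on the deck's -y half, black display on its +y half. Origin at the centre of its underside; x level, from deck to pan, z up
- key_red_a_top (a point): top centre of one of the two identical red keys, a round cap 25 mm across. Untouched, the cap top is 83 mm above the table , 10 mm above the top of the 32 mm wide black bezel around it. Axes: z up
- key_red_b_top (a point): top centre of the other red key, a round cap 25 mm across. Untouched, the cap top is 83 mm above the table , 10 mm above the top of the 32 mm wide black bezel around it. Axes: z up
- key_yellow_top (a point): top centre of the yellow key, a round cap 25 mm across. Untouched, the cap top is 83 mm above the table , 10 mm above the top of the 32 mm wide black bezel around it. Axes: z up
- key_blue_top (a point): top centre of the blue key, a round cap 25 mm across. Untouched, the cap top is 83 mm above the table , 10 mm above the top of the 32 mm wide black bezel around it. Axes: z up
- key_red_a (a joint): how far one of the two identical red keys is pressed straight down, m: 0 untouched, 0.006 fully down at its hard stop; a spring brings it back. About 1.2 N starts it moving, 4 N holds it fully down
- key_red_b (a joint): how far the other red key is pressed straight down, m: 0 untouched, 0.006 fully down at its hard stop; a spring brings it back. About 1.2 N starts it moving, 4 N holds it fully down
- key_yellow (a joint): how far the yellow key is pressed straight down, m: 0 untouched, 0.006 fully down at its hard stop; a spring brings it back. About 1.2 N starts it moving, 4 N holds it fully down
- key_blue (a joint): how far the blue key is pressed straight down, m: 0 untouched, 0.006 fully down at its hard stop; a spring brings it back. About 1.2 N starts it moving, 4 N holds it fully down
- pan: the scale's empty dark grey weighing pan, a level plate 205 x 285 x 10 mm; origin at the centre of its underside, top 96 mm above the table. Its near edge is 72 mm beyond the keypad's centre along the keypad's x. A fixed cream tub of nuts, 115 mm high, stands over 120 mm from the scale on its display side
- weight_mid (a point): brass check weight, loose, 42 mm across and 61 mm high, standing on the table beside the keypad; this point is half-way up its axis
- jar_mid (a point): clear jar filled with brown nuts, red lid, loose, 70 mm across and 123 mm high, standing on the table on the keypad side of the scale; this point is on its axis 60 mm up
- jar_lid: loose red jar lid lying on the table on the display side of the scale, 70 mm across, 18 mm high; origin at the centre of its underside

How it is judged:
On the way:
1. both red keys are down together (over 4.5 mm of their 6 mm) for 2.5 s without a break (value of joint each of key_red_a, key_red_b above 0.0045 m), for 2.5 s.
At the end, for the whole second after the job is handed in: All four keys are back up (within 1 mm), nothing rests on the pan, and the weight, jar and loose lid are within 15 mm of where they stood (value of joint each of key_red_a, key_red_b, key_yellow, key_blue below 0.001 m and distance of each of weight_mid, jar_mid, jar_lid from where it was at the start of the episode below 0.015 m and contact force between pan and anything else below 0.5 N); the robot touches nothing.
It fails at once if one red key is pressed down (over 3.5 mm) while the other is up (under 1 mm) ((value of joint key_red_a above 0.0035 m and value of joint key_red_b below 0.001 m) or (value of joint key_red_b above 0.0035 m and value of joint key_red_a below 0.001 m)).
It fails at once if the yellow or blue key is pressed (over 2 mm) (value of joint any of key_yellow, key_blue above 0.002 m).
It fails at once if the weighing pan is touched (over 1 N) (contact force between pan and anything else above 1 N).
It fails at once if the weight, jar or loose lid is moved over 15 mm or lifted over 8 mm (distance of any of weight_mid, jar_mid, jar_lid from where it was at the start of the episode above 0.015 m or height (world z) of weight_mid above 0.038 m or height (world z) of jar_mid above 0.068 m or height (world z) of jar_lid above 0.008 m).
It also fails if it takes over 42 s, if anything falls off the work surface, if the arm or the gripper's body presses on something with over 40 N, if the wrist force passes 120 N, or if a joint passes its speed limit or range.

ROBOT

A 6-joint arm with a two-finger parallel gripper is mounted at the origin on the work surface. World frame = base frame: x ahead of the robot, y to its left, z up, the work surface at z = 0. Lengths are in m, angles in rad, forces in N, time in s.
With the tool pointing down it reaches from about 0.325 to 0.775 m from the base axis. Payload 9.3 kg.
Tool frame: the origin (TCP) lies between the finger pads; the fingertips stand 8 mm ahead of it and the grasp point (between the pads) lies 11 mm behind it; z points along the fingers, y is the line along which they close (so a half turn about z gives the same grasp; the last joint's range is limited). The gripper opens to 85 mm and grips with 20 to 120 N. Pads are 22 mm wide; open, the fingers measure 114 mm over their backs; the gripper's body (76 mm by 85 mm) begins 54 mm behind the grasp point. The pads swing forward as they close: fully open they stand 13 mm farther back than shut.
Start: joints at [1.035, 0.259, 0.021, 1.334, 0, 1.418], TCP at [0.205, 0.51, 0.205] pointing down, gripper open.
Joint ranges: [-3.04, 3.04], [-0.91, 1.82], [-1.04, 1.36], [-1.92, 1.95], [-1.52, 1.45], [-3.14, 3.14]. Speed limits (rad/s): [2.22, 2.22, 2.79, 3.14, 3.14, 3.14].

INTERFACE

Orientations are given as a unit quaternion [w, x, y, z].
In Python, from station import robot gives the robot as it stands. The module is installed in compiled form; this text tells all that it offers.
- The arm moves only by the tool apply_moves, never from a script. Its argument "commands" is a list of rows, each a list of 2 entries, a list of its own where there are three numbers: the shift along the tool's x, y, z each as a share of 0.75 m, from -1 to 1, then the turn about the tool's z as a share of 120 degrees, from -1 to 1. In form: [[[x, y, z], spin], ...]. A call has exactly 5 rows; each row is the pose to reach, as a shift and turn from the pose commanded when the call began, along the tool's axes at that moment; what a row does not reach only later rows make up. A row lasts 1/10 s, in which the tool goes at most 50 mm and 8.59 degrees, less where a joint would pass 70% of its speed; a pose out of reach is approached as far as the arm can. A call with a number of a shift or a turn outside -1 to 1 is refused whole. A call with a gripper value outside its range is refused whole. "claw" is the opening, from 0 (shut) to 1 (fully open), set as the call begins (left out, the last holds). The fingers move at their own pace and stop on an object; "force" is the grip in N (left out, the last holds). Time passes only in rows, so rows that repeat a pose let the fingers close, or fill a call up. It gives the time, the measured TCP pose, the force, the opening and the grip force at its end, in the units of the state.
- robot.observe(): the state, without advancing time (a new reading comes with each control period).
- robot.read_camera(name): name is "scene" or "top" or "wrist"; returns a dict with "image" (480x640x3 uint8, red, green, blue), "fx", "fy", "cx", "cy" (pixels), "R" (3x3) and "t" (3): a world point X has camera coordinates R X + t; the wrist camera has in their place "tool_from_camera" (4x4, takes a point from camera to tool coordinates, whose origin is the TCP and whose axes are the flange's). Camera axes: x right, y down, z forward; pixel columns grow to the right and rows downward; lengths in m; the calibration is good to about 2 mm. A picture is of the moment at which its call begins: read the wrist's pose just before it. There is no depth.
- robot.job_done(): hands the job in; it is judged then, once.
The state is a dict: "t": time; "joint_positions": joint angles; "qd": joint speeds; "effort": joint torques, N m; "tcp_pos": TCP position; "ee_rot": TCP orientation; "ft_force": force on the tool from outside, world axes, zero at the start; "moment": the same for the moment, N m; "grip_width": opening from 0.0 (shut) to 1.0 (fully open); "grip_force": force on a finger pad.
Only numpy, scipy, OpenCV 4.12 (cv2) and the standard library are available. Lean on these libraries where they do the work, as an engineer would, in place of code of your own. Each camera call takes 0.05 s, during which the arm holds its last target. There are 200 camera calls.

## Working session

There is one attempt and no reset: what is moved stays moved. The work goes in short steps, Python scripts to look and compute and a tool call to move; the robot and the scene stay as the last step left them, time stands still between calls to the robot, and variables do not carry over. Pictures are saved under pics/ and viewed, at most 13 in all, crops included, and the job is handed in when it is done.

Besides the shell and the picture viewer there is one more tool, called after "Call:" as name([rows], argument=value, ...), one row to a line, values as JSON. apply_moves: Moves the arm, as the interface text tells. Its arguments: {"type":"object","properties":{"commands":{"type":"array"},"claw":{"type":"number"},"force":{"type":"number"}},"required":["commands"]}

```bash
mkdir -p pics; python3 - <<'E'
from station import robot
import cv2,numpy as np
s=robot.observe();print({k:np.round(v,4) for k,v in s.items()})
for n in("top","scene"):
    c=robot.read_camera(n);cv2.imwrite(f"pics/{n}0.png",c["image"][:,:,::-1]);np.savez(n+"0.npz",**c)
    print(n,c["fx"],c["cx"],c["cy"],np.round(c["R"],3).tolist(),c["t"])
E
```

```text
{'t': np.float64(0.0), 'joint_positions': array([1.0354, 0.2592, 0.0208, 1.3337, 0.    , 1.4182]), 'qd': array([-0.0001,  0.0008, -0.0003,  0.0004,  0.0006, -0.001 ]), 'effort': array([-1.80000e-03, -5.55644e+01,  3.44525e+01,  1.37000e-02,
       -3.00000e-04,  0.00000e+00]), 'tcp_pos': array([0.2053, 0.5099, 0.2043]), 'ee_rot': array([-2.000e-04,  1.902e-01,  9.817e-01, -6.000e-04]), 'ft_force': array([-0.1053, -0.3841,  0.2784]), 'moment': array([-0.0255,  0.0408,  0.0173]), 'grip_force': np.float64(0.0), 'grip_width': np.float64(1.0016)}
top 613.6618926123592 321.82954219845334 238.2936200112282 [[-0.019, -1.0, -0.021], [-0.99, 0.022, -0.14], [0.14, 0.019, -0.99]] [0.05284615 0.61850067 1.03856441]
scene 469.58053828336904 317.95399054577194 241.72882888702821 [[0.539, 0.842, 0.014], [0.687, -0.43, -0.586], [-0.487, 0.325, -0.81]] [-0.35523011 -0.34793109  1.22578814]
```

View pics/top0.png

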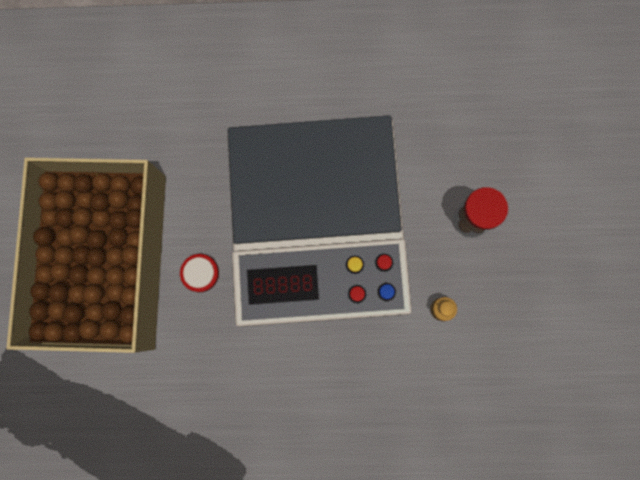

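The top view shows the red keys on a diagonal at about (385,262) and (357,294). Yellow is at (355,264), blue at (387,292), the weight at (445,308) and the jar lid at (487,208).

```bash
cat > h.py <<'E'
import cv2,numpy as np
def blob(im,seed,r=12):
    hsv=cv2.cvtColor(im,cv2.COLOR_RGB2HSV).astype(int); u,v=seed
    m=((hsv[...,1]>120)&(hsv[...,2]>70)).astype(np.uint8)
    w=np.zeros_like(m); cv2.circle(w,seed,r,1,-1)
    ys,xs=np.nonzero(m*w); return xs.mean(),ys.mean(),len(xs)
def ray(c,u,v,z):
    d=c["R"].T@np.array([(u-c["cx"])/c["fx"],(v-c["cy"])/c["fy"],1]); o=-c["R"].T@c["t"]
    return o+d*(z-o[2])/d[2]
E
python3 - <<'E'
from h import *
c=np.load("top0.npz");P={}
for n,s in dict(r1=(385,262),r2=(357,294),y=(355,264),b=(387,292)).items():
    u,v,k=blob(c["image"],s); P[n]=ray(c,u,v,.083); print(n,round(u,1),round(v,1),k,P[n].round(4))
for n,s,z in(("weight",(447,307),.061),("jar",(487,208),.12),("panedge",(400,234),.096)): print(n,ray(c,*s,z).round(3))
d=P["r1"]-P["r2"];print("red d",np.linalg.norm(d),"yb",np.linalg.norm(P["y"]-P["b"]),"mids",(P["r1"]+P["r2"])/2,(P["y"]+P["b"])/2,"ang",np.degrees(np.arctan2(d[1],d[0])))
from scipy.spatial.transform import Rotation as R
q=[-2e-4,.1902,.9817,-6e-4];M=R.from_quat(q[1:]+q[:1]).as_matrix();print(M.round(3))
E
```

```text
r1 384.1 261.7 186 [ 0.5717 -0.0651  0.083 ]
r2 357.0 293.4 191 [ 0.5193 -0.018   0.083 ]
y 354.5 263.9 198 [ 0.5691 -0.0151  0.083 ]
b 386.8 291.2 180 [ 0.522  -0.0679  0.083 ]
weight [ 0.494 -0.171  0.061]
jar [ 0.653 -0.233  0.12 ]
panedge [ 0.616 -0.092  0.096]
red d 0.07047310444558977 yb 0.07074174311722842 mids [ 0.54551646 -0.04154338  0.083     ] [ 0.54557279 -0.04151129  0.083     ] ang -41.959401397385925
[[-0.928  0.373 -0.001]
 [ 0.373  0.928 -0.001]
 [ 0.    -0.001 -1.   ]]
```

View pics/scene0.png

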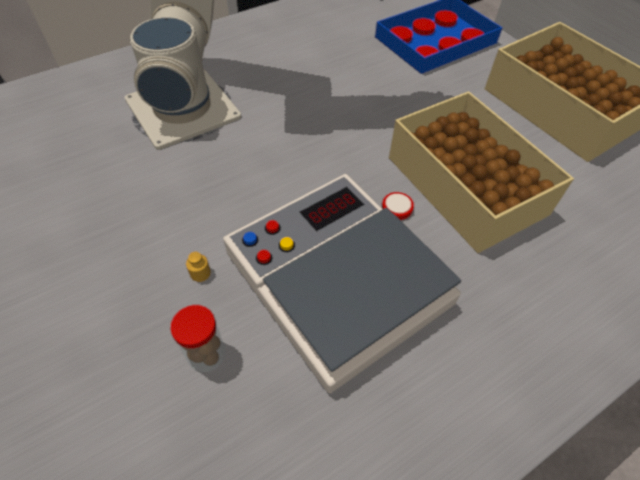

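Both key diagonals measure 71 mm and share the same midpoint, so the geometry is consistent. I'll approach above the keys with the fingers at 71 mm spacing.

Call:
apply_moves([
  [[-0.04,-0.03,0],0.05],
  [[-0.09,-0.066,0],0.11],
  [[-0.14,-0.103,0],0.17],
  [[-0.19,-0.14,0],0.23],
  [[-0.24,-0.177,0],0.29],
], claw=0.66)

```text
t: 0.6
tcp_pos: [0.3232, 0.3182, 0.2047]
ee_rot: [-0.0, 0.477, 0.879, -0.0]
ft_force: [0.6, -0.0, 0.0]
grip_width: 0.66
grip_force: 0.0
```

```bash
cat > go.py <<'E'
import sys
from station import robot
from h import *
from scipy.spatial.transform import Rotation as R
def go(tx,ty,tz,ang):
    s=robot.observe();q=s["ee_rot"];M=R.from_quat([q[1],q[2],q[3],q[0]]).as_matrix()
    d=M.T@(np.array([tx,ty,tz])-s["tcp_pos"])/.75
    a=np.degrees(np.arctan2(M[1,1],M[0,1])); sp=((a-ang+180)%360-180)/120
    print("t",round(s["t"],2),"tcp",s["tcp_pos"].round(4),"yang",a.round(2),"z",M[:,2].round(4),"w",s["grip_width"],"F",np.round(s["ft_force"],2),"q",np.round(s["joint_positions"],2),"shift",d.round(4),"spin",sp.round(4))
if __name__=="__main__": go(*map(float,sys.argv[1:]))
E
python3 go.py .5455 -.0415 .16 -42
```

```text
t 0.6 tcp [0.3232 0.3182 0.2047] yang 33.01 z [-3.e-04 -2.e-04 -1.e+00] w 0.6602929789383614 F [ 0.56 -0.05  0.02] q [ 0.59  0.09 -0.19  1.29 -0.    1.59] shift [-0.5636 -0.0126  0.0596] spin 0.6251
```

Call:
apply_moves([
  [[-0.058,-0.001,0],0.065],
  [[-0.116,-0.002,0],0.13],
  [[-0.174,-0.004,0],0.195],
  [[-0.232,-0.005,0],0.26],
  [[-0.29,-0.006,0],0.325],
])

```text
t: 1.1
tcp_pos: [0.4389, 0.1338, 0.2048]
ee_rot: [-0.0, 0.743, 0.669, -0.0]
ft_force: [-0.2, -0.5, 0.9]
grip_width: 0.662
grip_force: 0.0
```

```bash
python3 go.py .5455 -.0415 .16 -42
```

```text
t 1.1 tcp [0.4389 0.1338 0.2048] yang -6.06 z [-0.  0. -1.] w 0.6622392041127985 F [-0.16 -0.51  0.86] q [ 0.11  0.1  -0.18  1.29  0.    1.79] shift [-0.2174  0.1661  0.0597] spin 0.2995
```

Call:
apply_moves([
  [[-0.05,0.038,0],0.065],
  [[-0.1,0.076,0.01],0.13],
  [[-0.15,0.114,0.03],0.195],
  [[-0.19,0.145,0.05],0.26],
  [[-0.2174,0.1661,0.06],0.3],
])

```text
t: 1.6
tcp_pos: [0.5465, -0.0416, 0.158]
ee_rot: [-0.001, 0.914, 0.406, -0.001]
ft_force: [0.6, 0.4, 0.9]
grip_width: 0.66
grip_force: 0.0
```

Call:
apply_moves([
  [[0,0,0],0],
  [[0,0,0],0],
  [[0,0,0],0],
  [[0,0,0],0],
  [[0,0,0],0],
])

```text
t: 2.1
tcp_pos: [0.5459, -0.0383, 0.1605]
ee_rot: [0.0, 0.912, 0.41, 0.0]
ft_force: [0.2, 0.1, -0.6]
grip_width: 0.659
grip_force: 0.0
```

```bash
python3 go.py .5455 -.0415 .16 -42; python3 - <<'E'
from station import robot
from h import *
c=robot.read_camera("wrist");cv2.imwrite("pics/w1.png",c["image"][:,:,::-1]);np.savez("w1.npz",**c);print(c["fx"],c["tool_from_camera"].round(4).tolist())
E
```

```text
t 2.1 tcp [ 0.5459 -0.0383  0.1605] yang -41.64 z [ 8.e-04 -1.e-04 -1.e+00] w 0.6590578934584924 F [ 0.18  0.15 -0.59] q [-0.22  0.27 -0.08  1.22  0.    2.07] shift [-0.0035  0.0025  0.0006] spin 0.003
401.2212224519379 [[0.0008, -0.9455, -0.3257, 0.0835], [1.0, 0.0007, 0.0002, 0.0007], [0.0, -0.3257, 0.9455, -0.1688], [0.0, 0.0, 0.0, 1.0]]
```

View pics/w1.png

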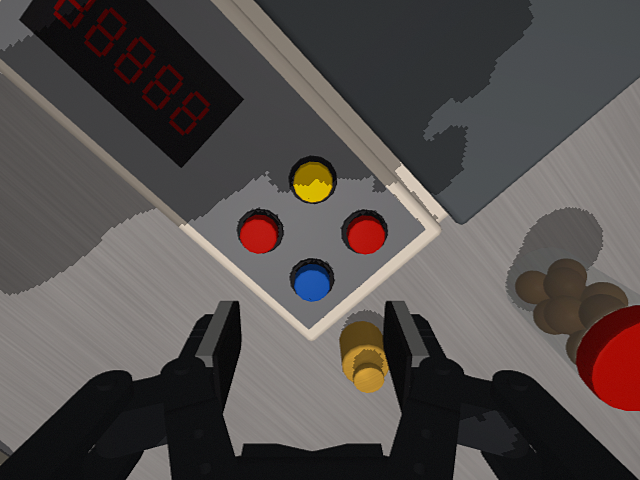

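The wrist view shows the red keys at (260,233) and (365,232), yellow at (313,181) and blue at (312,281). The fingertip front ends are at about u 213–240 and 384–408, at v≈302.

```bash
cat > wr.py <<'E'
import sys
from h import *
from scipy.spatial.transform import Rotation as R
def wray(c,s,u,v,z):
    q=s["ee_rot"];M=R.from_quat([q[1],q[2],q[3],q[0]]).as_matrix();T=c["tool_from_camera"]
    d=M@T[:3,:3]@np.array([(u-c["cx"])/c["fx"],(v-c["cy"])/c["fy"],1]);o=s["tcp_pos"]+M@T[:3,3]
    p=o+d*(z-o[2])/d[2]; return p, M.T@(p-s["tcp_pos"])
E
python3 - <<'E'
from wr import *
from station import robot
c=np.load("w1.npz");s=robot.observe();P={}
for n,sd in dict(r2=(260,233),r1=(365,232),y=(313,181),b=(312,281)).items():
    u,v,k=blob(c["image"],sd,25);P[n],t=wray(c,s,u,v,.083);print(n,round(u,1),round(v,1),k,P[n].round(4),"tool",t.round(4))
d=P["r1"]-P["r2"];print("mid",(P["r1"]+P["r2"])/2,(P["y"]+P["b"])/2,np.linalg.norm(d),np.degrees(np.arctan2(d[1],d[0])))
for u in(213,240,384,408):
  for z in(.008,-.002): print(u,z,wray(c,s,u,302,s["tcp_pos"][2]-z)[1].round(4))
E
```

```text
r2 258.5 234.0 1155 [ 0.5196 -0.0172  0.083 ] tool [-0.0016 -0.0338  0.0774]
r1 365.4 234.7 1157 [ 0.5712 -0.0637  0.083 ] tool [-0.0021  0.0356  0.0774]
y 312.5 181.8 1261 [ 0.5686 -0.0149  0.083 ] tool [0.0327 0.0012 0.0774]
b 311.6 282.7 1048 [ 0.5222 -0.0663  0.083 ] tool [-0.0366  0.0007  0.0774]
mid [ 0.54538387 -0.0404272   0.083     ] [ 0.5453718  -0.04055962  0.083     ] 0.06942679573173674 -42.01556430507697
213 0.008 [-0.0133 -0.0481  0.008 ]
213 -0.002 [-0.0078 -0.0453 -0.002 ]
240 0.008 [-0.0133 -0.0347  0.008 ]
240 -0.002 [-0.0078 -0.0327 -0.002 ]
384 0.008 [-0.0133  0.0366  0.008 ]
384 -0.002 [-0.0078  0.0345 -0.002 ]
408 0.008 [-0.0132  0.0484  0.008 ]
408 -0.002 [-0.0078  0.0457 -0.002 ]
```

```bash
python3 - <<'E'
from h import *
im=cv2.imread("pics/w1.png")[280:430,180:430]
cv2.imwrite("pics/w1c.png",cv2.resize(cv2.convertScaleAbs(im,alpha=1.6,beta=25),(750,450),interpolation=cv2.INTER_NEAREST))
E
```

```text
(no output)
```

View pics/w1c.png

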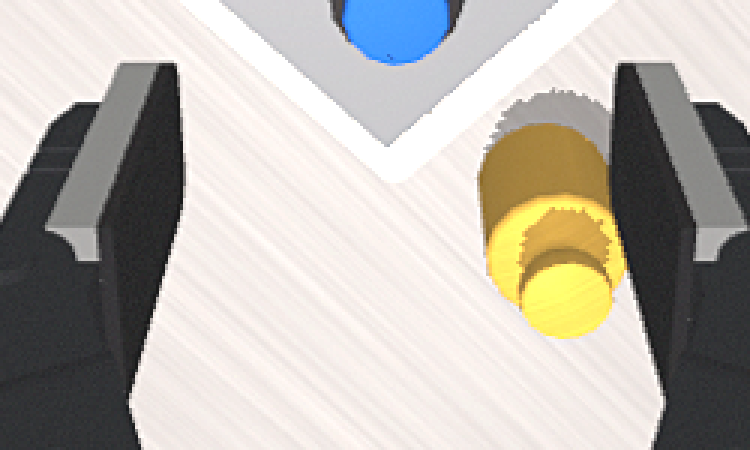

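The finger geometry in the wrist view is ambiguous in depth, so I'll check it against the scene camera.

```bash
python3 - <<'E'
from station import robot
from wr import *
s=robot.observe();c=robot.read_camera("scene");np.savez("s1.npz",**c)
q=s["ee_rot"];M=R.from_quat([q[1],q[2],q[3],q[0]]).as_matrix()
rv=cv2.Rodrigues(c["R"])[0];K=np.array([[c["fx"],0,c["cx"]],[0,c["fy"],c["cy"]],[0,0,1]])
im=c["image"][:,:,::-1].copy()
x0,y0,k=180,120,5
out=cv2.resize(im[y0:y0+120,x0:x0+150],None,fx=k,fy=k,interpolation=cv2.INTER_NEAREST)
for z,xs,y,col in((-.03,(.011,-.011),.031,(0,255,0)),(-.003,(-.003,-.025),.037,(255,0,255)),(-.003,(.011,-.011),.028,(255,255,0))):
    for x in xs:
        for sg in(-1,1):
            p=s["tcp_pos"]+M@np.array([x,sg*y,z]);uv=cv2.projectPoints(p[None],rv,c["t"],K,None)[0].ravel()
            print(col,x,sg,uv.round(1));cv2.circle(out,tuple(int(a) for a in ((uv-[x0,y0]+.5)*k)),4,col,1)
cv2.imwrite("pics/s1.png",out)
E
```

```text
(0, 255, 0) 0.011 -1 [274.4 188.9]
(0, 255, 0) 0.011 1 [266.4 216.5]
(0, 255, 0) -0.011 -1 [261.9 187.3]
(0, 255, 0) -0.011 1 [253.4 214.8]
(255, 0, 255) -0.003 -1 [268.3 195.7]
(255, 0, 255) -0.003 1 [258.8 228.2]
(255, 0, 255) -0.025 -1 [256.3 194.2]
(255, 0, 255) -0.025 1 [246.1 226.5]
(255, 255, 0) 0.011 -1 [275.  200.5]
(255, 255, 0) 0.011 1 [268.  225.2]
(255, 255, 0) -0.011 -1 [262.8 198.9]
(255, 255, 0) -0.011 1 [255.4 223.5]
```

View pics/s1.png

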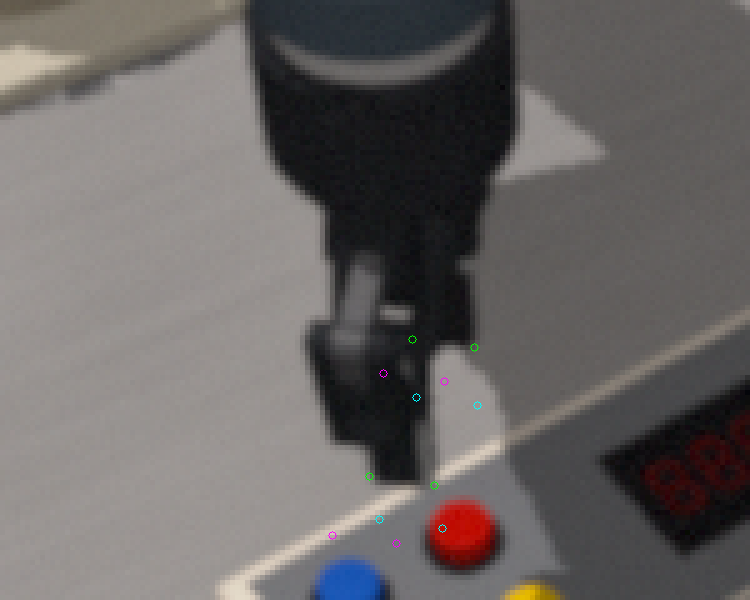

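Both cameras put the fingertips about 30 mm behind the TCP, near z≈0.19, and not 8 mm ahead of it. I'll descend partway, widen to about 71 mm between pad centres, and re-check.

```bash
python3 go.py .5455 -.041 .11 -42;python3 -c "
import numpy as np;c=np.load('w1.npz');print(c['cx'],c['cy'],c['fy'])"
```

```text
t 2.2 tcp [ 0.546  -0.0386  0.1603] yang -41.67 z [ 7.e-04 -1.e-04 -1.e+00] w 0.6639263158154907 F [-0.13 -0.29  0.24] q [-0.22  0.27 -0.08  1.22  0.    2.07] shift [-0.0028  0.0016  0.0671] spin 0.0028
311.7856709500767 233.59110724854588 401.2212224519379
```

Call:
apply_moves([
  [[-0.001,0.001,0.015],0.003],
  [[-0.0028,0.0016,0.03],0.003],
  [[-0.0028,0.0016,0.045],0.003],
  [[-0.0028,0.0016,0.06],0.003],
  [[-0.0028,0.0016,0.067],0.003],
], claw=0.75)

```text
t: 2.7
tcp_pos: [0.5448, -0.0415, 0.1079]
ee_rot: [-0.001, 0.914, 0.406, -0.001]
ft_force: [-0.0, 0.8, -0.6]
grip_width: 0.748
grip_force: 0.0
```

Call:
apply_moves([
  [[0,0,0],0],
  [[0,0,0],0],
  [[0,0,0],0],
  [[0,0,0],0],
  [[0,0,0],0],
])

```text
t: 3.2
tcp_pos: [0.5457, -0.0416, 0.11]
ee_rot: [0.0, 0.914, 0.406, 0.0]
ft_force: [-0.1, -0.5, -0.7]
grip_width: 0.751
grip_force: 0.0
```

```bash
python3 go.py .5455 -.041 .11 -42; python3 - <<'E'
from station import robot
from wr import *
s=robot.observe();c=robot.read_camera("wrist");cv2.imwrite("pics/w2.png",c["image"][:,:,::-1]);np.savez("w2.npz",**c,ee_rot=s["ee_rot"],tcp_pos=s["tcp_pos"])
E
```

```text
t 3.2 tcp [ 0.5457 -0.0416  0.11  ] yang -42.09 z [ 6.e-04 -1.e-04 -1.e+00] w 0.7506738697586952 F [-0.1  -0.5  -0.68] q [-0.23  0.3  -0.17  1.1   0.    2.08] shift [ 0.0004 -0.0007 -0.0001] spin -0.0008
```

View pics/w2.png

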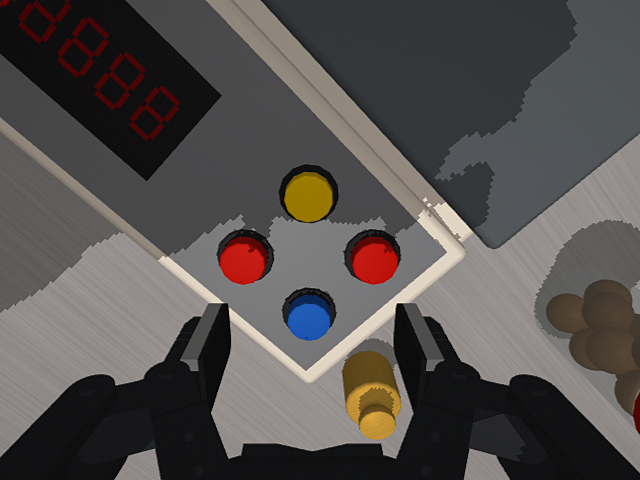

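In the wrist view the tips are symmetric about the image centre: inner edges at u 229 and 395, v≈303. The red keys are at (244,258) and (374,258), straight ahead. The tip height comes out at about 0.14, so I'll go down in stages, watching the force.

Call:
apply_moves([
  [[0,-0.001,0.008],0],
  [[0,-0.001,0.016],0],
  [[0,-0.001,0.024],0],
  [[0,-0.001,0.028],0],
  [[0,-0.001,0.028],0],
])

```text
t: 3.75
tcp_pos: [0.5446, -0.041, 0.0879]
ee_rot: [-0.0, 0.914, 0.406, -0.0]
ft_force: [0.7, -0.7, -0.4]
grip_width: 0.746
grip_force: 0.0
```

Call:
apply_moves([
  [[0,0,0.004],0],
  [[0,0,0.008],0],
  [[0,0,0.012],0],
  [[0,0,0.014],0],
  [[0,0,0.014],0],
])

```text
t: 4.25
tcp_pos: [0.5448, -0.041, 0.0779]
ee_rot: [-0.0, 0.914, 0.406, -0.0]
ft_force: [0.2, -0.1, -0.1]
grip_width: 0.75
grip_force: 0.0
```

```bash
python3 go.py .5455 -.041 .065 -42; python3 - <<'E'
from station import robot
from wr import *
c=robot.read_camera("wrist");a=c["image"][:,:,::-1][200:440,160:460]
c=robot.read_camera("scene");b=c["image"][:,:,::-1][140:260,200:320]
cv2.imwrite("pics/w3.png",np.hstack([cv2.resize(a,(400,320)),cv2.resize(b,(320,320))]))
E
```

```text
t 4.25 tcp [ 0.5448 -0.041   0.0779] yang -42.09 z [-4.e-04  1.e-04 -1.e+00] w 0.7499829359254914 F [ 0.19 -0.07 -0.05] q [-0.23  0.32 -0.22  1.03 -0.    2.08] shift [0.0006 0.0006 0.0172] spin -0.0008
```

View pics/w3.png

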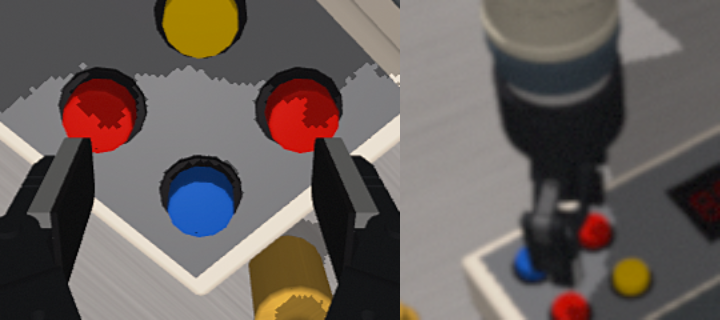

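With the TCP at 0.078 there is no contact. The tips are lined up with the red keys and still about 25 mm above them, so I'll continue down.

Call:
apply_moves([
  [[0,0,0.004],0],
  [[0,0,0.008],0],
  [[0,0,0.012],0],
  [[0,0,0.016],0],
  [[0,0,0.02],0],
])

```text
t: 4.85
tcp_pos: [0.5449, -0.041, 0.0628]
ee_rot: [-0.0, 0.914, 0.406, -0.0]
ft_force: [-0.9, 0.6, -0.0]
grip_width: 0.753
grip_force: 0.0
```

Call:
apply_moves([
  [[0,0,0.002],0],
  [[0,0,0.004],0],
  [[0,0,0.006],0],
  [[0,0,0.006],0],
  [[0,0,0.006],0],
])

```text
t: 5.35
tcp_pos: [0.545, -0.041, 0.0587]
ee_rot: [0.0, 0.914, 0.406, 0.0]
ft_force: [-0.5, 0.4, 0.4]
grip_width: 0.752
grip_force: 0.0
```

```bash
python3 go.py .5455 -.041 .05 -42; python3 - <<'E'
from station import robot
from wr import *
c=robot.read_camera("wrist");a=c["image"][:,:,::-1][200:440,160:460]
c=robot.read_camera("scene");b=c["image"][:,:,::-1][170:260,220:310]
cv2.imwrite("pics/w4.png",np.hstack([cv2.resize(a,(400,320)),cv2.resize(b,(320,320))]))
E
```

```text
t 5.35 tcp [ 0.545  -0.041   0.0587] yang -42.09 z [ 0. -0. -1.] w 0.7521619213771862 F [-0.53  0.41  0.35] q [-0.23  0.34 -0.26  0.98 -0.    2.08] shift [0.0005 0.0005 0.0116] spin -0.0007
```

View pics/w4.png

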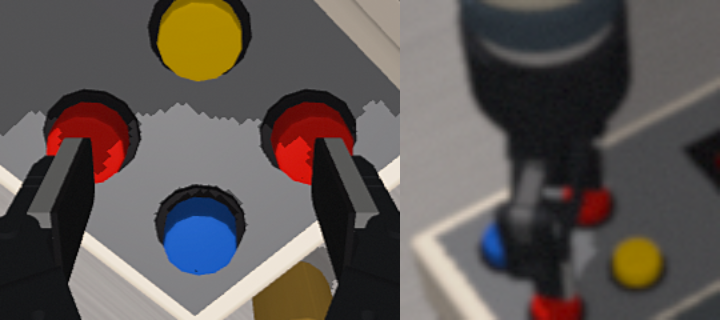

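The tips are now over the red caps, just above them, and well away from blue and yellow. I'll lower in small steps.

Call:
apply_moves([
  [[0,0,0.0013],0],
  [[0,0,0.0027],0],
  [[0,0,0.004],0],
  [[0,0,0.0053],0],
  [[0,0,0.0053],0],
])

```text
t: 5.95
tcp_pos: [0.5449, -0.041, 0.0545]
ee_rot: [-0.0, 0.914, 0.406, -0.0]
ft_force: [-0.0, -0.2, -0.6]
grip_width: 0.747
grip_force: 0.0
```

Call:
apply_moves([
  [[0,0,0.0013],0],
  [[0,0,0.0027],0],
  [[0,0,0.0027],0],
  [[0,0,0.0027],0],
  [[0,0,0.0027],0],
])

```text
t: 6.45
tcp_pos: [0.545, -0.0411, 0.0527]
ee_rot: [0.0, 0.914, 0.406, 0.0]
ft_force: [0.3, 0.0, -0.3]
grip_width: 0.75
grip_force: 0.0
```

Call:
apply_moves([
  [[0,0,0.0013],0],
  [[0,0,0.0027],0],
  [[0,0,0.0027],0],
  [[0,0,0.0027],0],
  [[0,0,0.0027],0],
])

```text
t: 6.95
tcp_pos: [0.545, -0.041, 0.0506]
ee_rot: [0.0, 0.914, 0.406, 0.0]
ft_force: [0.5, 0.1, 0.7]
grip_width: 0.752
grip_force: 0.3
```

Call:
apply_moves([
  [[0,0,0.0013],0],
  [[0,0,0.002],0],
  [[0,0,0.002],0],
  [[0,0,0.002],0],
  [[0,0,0.002],0],
])

```text
t: 7.45
tcp_pos: [0.545, -0.041, 0.0492]
ee_rot: [0.0, 0.914, 0.406, 0.0]
ft_force: [-1.0, 0.1, 4.0]
grip_width: 0.752
grip_force: 1.7
```

Call:
apply_moves([
  [[0,0,0.001],0],
  [[0,0,0.002],0],
  [[0,0,0.002],0],
  [[0,0,0.002],0],
  [[0,0,0.002],0],
])

```text
t: 7.95
tcp_pos: [0.545, -0.0411, 0.0476]
ee_rot: [0.0, 0.914, 0.406, 0.0]
ft_force: [-0.8, -0.2, 4.5]
grip_width: 0.754
grip_force: 2.4
```

```bash
python3 - <<'E'
from station import robot
from wr import *
s=robot.observe();q=s["ee_rot"];M=R.from_quat([q[1],q[2],q[3],q[0]]).as_matrix()
print(s["tcp_pos"],s["ft_force"],M.T@s["ft_force"],"moment tool",M.T@s["moment"],M[:,2])
E
```

```text
[ 0.54501435 -0.04107253  0.04764577] [-0.80093108 -0.16883803  4.50036303] [-0.66204198 -0.4808154  -4.50042012] moment tool [ 0.20065863 -0.10318922 -0.00754615] [ 7.74367055e-05 -2.91222971e-05 -9.99999997e-01]
```

```bash
python3 - <<'E'
from station import robot
from wr import *
L=[]
for i in range(6):
    c=robot.read_camera("wrist");s=robot.observe();q=s["ee_rot"];M=R.from_quat([q[1],q[2],q[3],q[0]]).as_matrix()
    L.append(np.r_[M.T@s["ft_force"],M.T@s["moment"],s["grip_force"]])
print(np.mean(L,0).round(3),np.std(L,0).round(3))
cv2.imwrite("pics/w5.png",cv2.resize(c["image"][:,:,::-1][230:370,170:450],(800,400),interpolation=cv2.INTER_NEAREST))
E
```

```text
[-4.570e-01 -9.090e-01 -4.600e+00  1.420e-01 -1.070e-01  4.000e-03
  2.369e+00] [0.413 0.53  0.281 0.02  0.019 0.028 0.005]
```

View pics/w5.png

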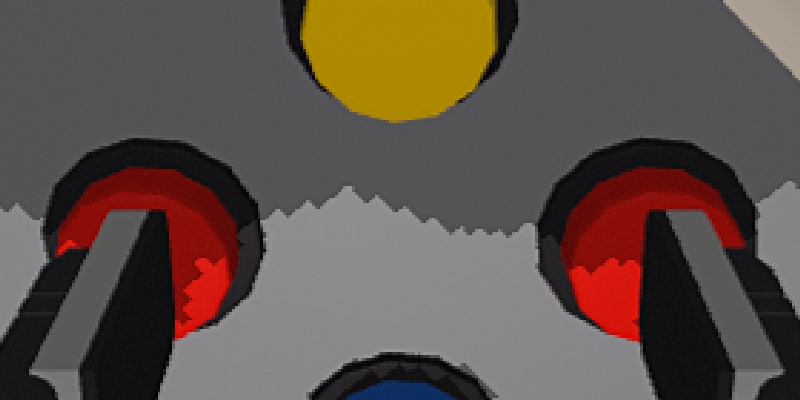

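Both caps look equally sunk in their bezels, with the cap tops at v≈168 against bezel tops at 138 on both sides. Pad force is about 2.4 N each, so I'll press on to the stop.

Call:
apply_moves([
  [[0,0,0.001],0],
  [[0,0,0.002],0],
  [[0,0,0.003],0],
  [[0,0,0.003],0],
  [[0,0,0.003],0],
])

```text
t: 8.75
tcp_pos: [0.545, -0.0411, 0.0455]
ee_rot: [0.0, 0.914, 0.406, 0.0]
ft_force: [-1.8, 0.5, 6.3]
grip_width: 0.753
grip_force: 3.3
```

Call:
apply_moves([
  [[0,0,0.001],0],
  [[0,0,0.002],0],
  [[0,0,0.0027],0],
  [[0,0,0.0027],0],
  [[0,0,0.0027],0],
])

```text
t: 9.25
tcp_pos: [0.5451, -0.0411, 0.0444]
ee_rot: [0.0, 0.914, 0.406, 0.0]
ft_force: [-4.2, 0.7, 16.3]
grip_width: 0.749
grip_force: 8.2
```

The force jumped to 16 N, so the stop is reached. I'll add a hair more and hold.

Call:
apply_moves([
  [[0,0,0.0006],0],
  [[0,0,0.0006],0],
  [[0,0,0.0006],0],
  [[0,0,0.0006],0],
  [[0,0,0.0006],0],
])

```text
t: 9.75
tcp_pos: [0.5451, -0.0411, 0.0444]
ee_rot: [0.001, 0.914, 0.406, 0.001]
ft_force: [-6.2, 0.9, 20.3]
grip_width: 0.753
grip_force: 10.2
```

```bash
python3 - <<'E'
from station import robot
from wr import *
c=robot.read_camera("wrist")
cv2.imwrite("pics/w6.png",cv2.resize(c["image"][:,:,::-1][230:370,170:450],(800,400),interpolation=cv2.INTER_NEAREST))
E
```

```text
(no output)
```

View pics/w6.png

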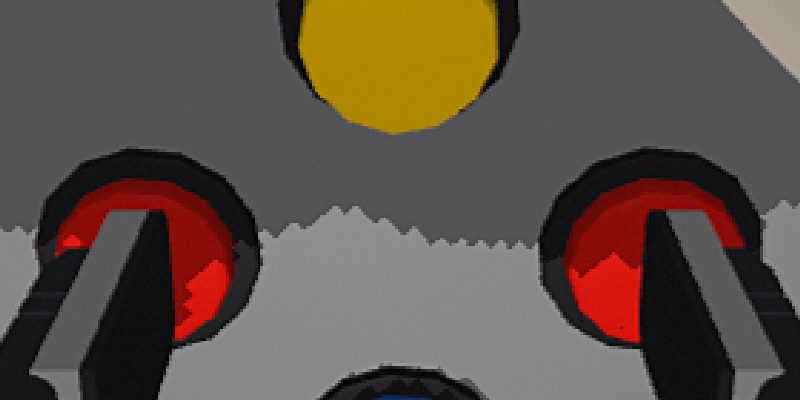

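Call:
apply_moves([
  [[0,0,0],0],
  [[0,0,0],0],
  [[0,0,0],0],
  [[0,0,0],0],
  [[0,0,0],0],
])

```text
t: 10.3
tcp_pos: [0.5451, -0.0411, 0.0444]
ee_rot: [0.001, 0.914, 0.406, 0.001]
ft_force: [-5.4, 1.4, 20.1]
grip_width: 0.749
grip_force: 10.2
```

Call:
apply_moves([
  [[0,0,0],0],
  [[0,0,0],0],
  [[0,0,0],0],
  [[0,0,0],0],
  [[0,0,0],0],
])

```text
t: 10.8
tcp_pos: [0.5451, -0.0411, 0.0444]
ee_rot: [0.0, 0.914, 0.406, 0.001]
ft_force: [-5.7, 1.3, 20.4]
grip_width: 0.752
grip_force: 10.2
```

Call:
apply_moves([
  [[0,0,0],0],
  [[0,0,0],0],
  [[0,0,0],0],
  [[0,0,0],0],
  [[0,0,0],0],
])

```text
t: 11.3
tcp_pos: [0.5451, -0.0411, 0.0444]
ee_rot: [0.0, 0.914, 0.406, 0.001]
ft_force: [-4.9, 1.1, 20.6]
grip_width: 0.75
grip_force: 10.2
```

Call:
apply_moves([
  [[0,0,0],0],
  [[0,0,0],0],
  [[0,0,0],0],
  [[0,0,0],0],
  [[0,0,0],0],
])

```text
t: 11.8
tcp_pos: [0.5452, -0.0411, 0.0444]
ee_rot: [0.0, 0.914, 0.406, 0.001]
ft_force: [-5.9, 0.8, 20.0]
grip_width: 0.752
grip_force: 10.2
```

Call:
apply_moves([
  [[0,0,0],0],
  [[0,0,0],0],
  [[0,0,0],0],
  [[0,0,0],0],
  [[0,0,0],0],
])

```text
t: 12.3
tcp_pos: [0.5451, -0.0411, 0.0444]
ee_rot: [0.0, 0.914, 0.406, 0.001]
ft_force: [-5.8, 0.4, 20.6]
grip_width: 0.747
grip_force: 10.2
```

Call:
apply_moves([
  [[0,0,0],0],
  [[0,0,0],0],
  [[0,0,0],0],
  [[0,0,0],0],
  [[0,0,0],0],
])

```text
t: 12.8
tcp_pos: [0.5451, -0.0411, 0.0444]
ee_rot: [0.001, 0.914, 0.406, 0.001]
ft_force: [-5.7, 0.4, 20.0]
grip_width: 0.749
grip_force: 10.2
```

Call:
apply_moves([
  [[0,0,0],0],
  [[0,0,0],0],
  [[0,0,0],0],
  [[0,0,0],0],
  [[0,0,0],0],
])

```text
t: 13.3
tcp_pos: [0.5451, -0.0411, 0.0444]
ee_rot: [0.0, 0.914, 0.406, 0.001]
ft_force: [-6.6, 1.2, 20.8]
grip_width: 0.749
grip_force: 10.2
```

Both keys are evenly and fully down in the picture, and they have been held for about 4 s. I'll release straight up.

Call:
apply_moves([
  [[0,0,-0.003],0],
  [[0,0,-0.007],0],
  [[0,0,-0.012],0],
  [[0,0,-0.02],0],
  [[0,0,-0.03],0],
])

```text
t: 13.8
tcp_pos: [0.5447, -0.041, 0.0654]
ee_rot: [-0.0, 0.914, 0.406, -0.0]
ft_force: [0.0, -0.4, -0.5]
grip_width: 0.751
grip_force: 0.0
```

Call:
apply_moves([
  [[0,0,-0.03],0],
  [[0,0,-0.06],0],
  [[0,0,-0.09],0],
  [[0,0,-0.12],0],
  [[0,0,-0.13],0],
])

```text
t: 14.3
tcp_pos: [0.5458, -0.0412, 0.1653]
ee_rot: [0.001, 0.914, 0.406, 0.001]
ft_force: [-0.9, -0.2, -0.3]
grip_width: 0.75
grip_force: 0.0
```

Call:
apply_moves([
  [[0,0,0],0],
  [[0,0,0],0],
  [[0,0,0],0],
  [[0,0,0],0],
  [[0,0,0],0],
])

```text
t: 14.8
tcp_pos: [0.5447, -0.041, 0.1622]
ee_rot: [-0.0, 0.914, 0.406, -0.0]
ft_force: [-0.9, -0.4, 0.5]
grip_width: 0.749
grip_force: 0.0
```

```bash
python3 - <<'E'
from station import robot
from h import *
c=robot.read_camera("wrist");cv2.imwrite("pics/w7.png",c["image"][:,:,::-1])
E
```

```text
(no output)
```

View pics/w7.png

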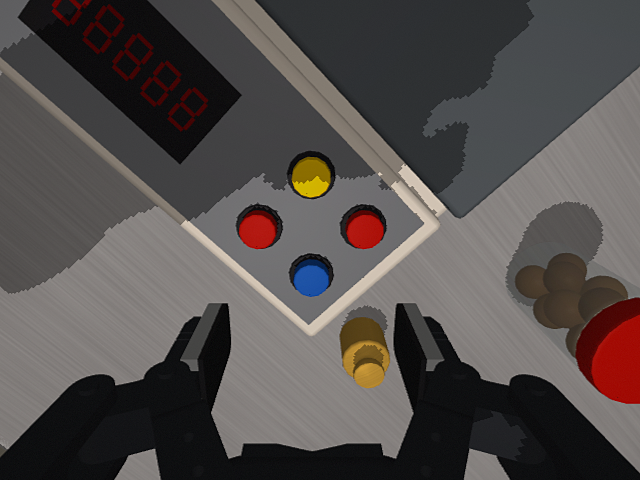

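All four keys are back up, at (258,228), (363,228), (312,176) and (312,277). The weight and jar haven't moved, and the gripper is clear.

```bash
python3 -c "
from station import robot
print(robot.job_done())"
```

```text
the job is handed in; nothing more can be done
None
```

I pressed both red keys down together, held them for about 4 s at 10 N each, released them and moved clear; the job is handed in at about 15 s, and the hand-in call returned no verdict.

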